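# Load a wire reel on the bench dereeler

### The arm

A 6-joint arm with a two-finger parallel gripper is mounted at the origin on the work surface. World frame = base frame: x ahead of the robot, y to its left, z up, the work surface at z = 0. Lengths are in mm, angles in degrees, forces in N, time in s.
With the tool pointing down it reaches from about 350 to 850 mm from the base axis. Payload 8.1 kg.
Tool frame: the origin (TCP) lies midway between the tips of the shut fingers; the grasp point (between the pads) lies 19 mm behind it (r.pinch_z is the distance from the TCP to the grasp point, in mm); z points along the fingers, y is the line along which they close (so a half turn about z gives the same grasp; the last joint's range is limited). The gripper opens to 85 mm and grips with 20 to 120 N. Pads are 22 mm wide; open, the fingers measure 114 mm over their backs; the gripper's body (76 mm by 85 mm) begins 54 mm behind the grasp point. The pads swing forward as they close: fully open they stand 13 mm farther back than shut.
Start: joints at [71.883, 7.471, 85.268, -0, 87.261, -4.893], TCP at [137.231, 584.1, 231.292] pointing down, gripper open.
Joint ranges: [-169.43, 169.43], [-51.17, 129.36], [1.28, 143.12], [-76.62, 256.62], [0, 156.53], [-152.29, 152.29]. Speed limits (degrees/s): [136.94, 136.94, 159.86, 180, 180, 180].

### API

Orientations are given as [roll, pitch, yaw] about the fixed x, y, z axes, in that order (R = Rz(yaw) Ry(pitch) Rx(roll)).
In Python, from bench import r gives the robot as it stands.
- The arm moves only by the shell command python3 -m jog 'ROWS' [OPENING] [FORCE]. ROWS is JSON, one flat list of numbers, 6 for each row, row after row: the shift along the tool's x, y, z in m, then the turn, a rotation vector about the tool's x, y, z in rad. A call has 1 to 8 rows; each row is the pose to reach, as a shift and turn from the pose commanded when the call began, along the tool's axes at that moment; what a row does not reach only later rows make up. A row lasts 1/8 s, in which the tool goes at most 62.5 mm and 10.7 degrees, less where a joint would pass 70% of its speed; a pose out of reach is approached as far as the arm can. A call with a gripper value outside its range is refused whole. OPENING is the opening, from -1 (shut) to 1 (fully open), set as the call begins (- or left out, the last holds). The fingers move at their own pace and stop on an object; FORCE is the grip in N (left out, the last holds). Time passes only in rows, so rows that repeat a pose let the fingers close. It gives the time, the measured TCP pose, the force, the opening and the grip force at its end, in the units of the state.
- r.sense(): the state, without advancing time (a new reading comes with each control period).
- r.snapshot(name): name is "scene" or "top" or "wrist"; returns a dict with "pixels" (420x560x3 uint8, red, green, blue), "range_z" (420x560 float32, mm along the optical axis (not along the pixel's ray), 0 where there is no reading), "K" (3x3 intrinsics, pixels), "rvec" (rotation vector, rad) and "tvec" (3), from world to camera coordinates, as OpenCV has them. Camera axes: x right, y down, z forward; pixel columns grow to the right and rows downward; lengths in mm; the calibration is good to about 2 mm. A picture is of the moment at which its call begins.
- r.hand_in(): hands the job in; it is judged then, once.
Trained networks look in a picture, given as the dict that the camera call returned (one of the last four; its "shot" number tells which), for a name from the list of things; names that differ only in an ending like _2 or _b are one class to them, and where a whole thing is asked for, a point or a joint stands for the part that bears it (a point fixed in the world has none). Each returns a list of dicts, best first, with "score" (0 to 1); they miss things now and then, are a little off and sometimes report something else, mostly with a low value. They report only what shows in the picture. A call takes as long as a camera call. They do not tell look-alikes from the thing itself.
- r.look_for(picture, target): "bbox" ([left, top, right, bottom] in pixels, round what is visible of it).
- r.outline_of(picture, target): "region" (420x560 bool, what is visible of it) and "bbox" ([left, top, right, bottom] in pixels, round what is visible of it).
The state is a dict: "time": time; "joint_pos": joint angles; "qd": joint speeds; "joint_efforts": joint torques, N m; "tool_pos": TCP position; "tcp_rot": TCP orientation; "ft_force": force on the tool from outside, world axes, zero at the start; "wrist_torque": the same for the moment, N m; "finger_gap": finger opening in mm; "grip_force": force on a finger pad.
Only numpy, scipy, OpenCV 4.12 (cv2) and the standard library are available. Lean on these libraries where they do the work, as an engineer would, in place of code of your own. Each camera call takes 0.05 s, during which the arm holds its last target. There are 200 camera calls.

### The job

Load the orange reel of brass wire onto the spindle of the green bench dereeler, turning it until its flange drops over the driver pin and the reel sits fully home, flat on the turntable. Then push the steel retaining sleeve over the spindle, collar end down, until it rests on the reel. Leave everything else on the bench where it is.

Things in the scene. Friction and masses are not known exactly. Their poses are not given: they have to be found in the camera images.
- reel: The reel to load: orange plastic flanges 66 mm across and 5 mm thick, brass wire 58 mm across between them, 50 mm tall, 0.25 to 0.4 kg, standing on one flange. Origin at the centre of its underside, z up along its 18 mm through bore. Each flange has four driver windows on the reel's +x, +y, -x, -y axes: 8 mm wide around the axis, from 12.5 to 23.5 mm out.
- reel_top (a point): Centre of the reel's upper face, 50 mm above its origin. The rim of the upper flange, 66 mm across, is where to hold it, at any yaw
- dereeler: Green base plate 200 x 150 x 12 mm bolted to the bench, a round hub housing (68 mm across) on its middle; a wire guide eye on a post, 96 mm tall, stands 88 mm from the middle on its +x side, a black brake knob sticks out 63 mm on its -x side, 22 mm above the bench. Origin at the centre of its underside, z up
- seat (a point): Centre of the bright turntable's top (72 mm across), on the spindle axis 38 mm above the bench; fixed to the base. Home, the reel's origin lies here. One dark driver pin, 5 mm thick, 8 mm tall, round-tipped, stands on the turntable 18 mm from the axis, at a random angle that is not reported: a reel set on the spindle mostly stops on its tip, 7.5 mm above this point
- spindle_tip (a point): Top of the upright steel spindle, on its axis, 78 mm above the seat: 16 mm in diameter, its last 10 mm tapering to 8 mm. Turntable, pin and spindle turn as one against a friction brake of 0.2 N m, so a reel pressed lightly on the pin can be turned (a quarter turn at most) until a window drops over it
- sleeve: Turned steel retaining sleeve, 36 mm tall, standing on its collar: collar 40 mm across and 6 mm high at the bottom, above it a knurled tube 30 mm across; bore 18 mm through; 0.10 to 0.17 kg. Origin at the centre of its underside (the collar's face), z up. In place on the seated reel its origin lies 50 mm above the seat; the spindle's tip ends inside it
- steel_reel: Bystander: a reel of the same size with blue flanges and grey steel wire; not to be used
- bangle: Bystander: plain brass ring 72 mm across and 22 mm tall, on the right beyond the sleeve
- pulley: Bystander: brass pulley wheel 90 mm across, 22 mm tall, on the left beside the reels
Not all that is in view belongs to the job. Leave any red or turquoise look-alike of the sleeve alone.

How it is judged:
By the outcome, as a careful person would: the job done as asked, in the order asked, and still so for the second after the job is handed in, with the robot touching nothing.
It also fails if it takes over 72 s, if anything falls off the work surface, if the arm or the gripper's body presses on something with over 40 N, if the wrist force passes 120 N, or if a joint passes its speed limit or range.

## Working session

There is one attempt and no reset: what is moved stays moved. The work goes in short steps, Python scripts to look and compute and a shell command to move; the robot and the scene stay as the last step left them, time stands still between calls to the robot, and variables do not carry over. Pictures are saved under pics/ and viewed, at most 12 in all, crops included, and the job is handed in when it is done.

```bash
mkdir -p pics; ls; cat > h.py <<'E'
import numpy as np, cv2
from bench import r
def cloud(p):
    K=p["K"];z=p["range_z"].astype(float);h,w=z.shape
    u,v=np.meshgrid(np.arange(w),np.arange(h))
    c=np.stack([(u-K[0,2])/K[0,0]*z,(v-K[1,2])/K[1,1]*z,z],-1)
    R=cv2.Rodrigues(np.array(p["rvec"],float))[0]
    X=(c-np.array(p["tvec"],float).ravel())@R
    X[z<=0]=np.nan
    return X
def save(p,n,box=None,s=1):
    im=p["pixels"][...,::-1]
    if box: im=im[box[1]:box[3],box[0]:box[2]]
    cv2.imwrite("pics/"+n,cv2.resize(im,None,fx=s,fy=s))
E
python3 - <<'E'
from h import *
a=r.snapshot("scene");b=r.snapshot("top")
im=np.hstack([a["pixels"],b["pixels"]])[...,::-1]
cv2.imwrite("pics/a.png",cv2.resize(im,(800,300),interpolation=cv2.INTER_AREA))
save(b,"top.png")
for n,p in(("scene",a),("top",b)):
    X=cloud(p)
    for t in("reel","dereeler","sleeve","steel_reel","bangle","pulley"):
        for o in r.outline_of(p,t):
            P=X[o["region"]];P=P[~np.isnan(P[:,0])]
            print(n,t,round(o["score"],2),o["bbox"],np.round(np.percentile(P,[2,50,98],axis=0)).tolist() if len(P) else None)
print(r.sense())
E
```

```text
pics
scene reel 0.59 [368.7, 241.7, 404.4, 277.9] [[588.0, 207.0, 1.0], [624.0, 234.0, 48.0], [646.0, 267.0, 52.0]]
scene sleeve 0.75 [180.2, 196.1, 195.0, 218.1] [[453.0, -231.0, 2.0], [474.0, -215.0, 23.0], [484.0, -199.0, 38.0]]
scene sleeve 0.61 [144.6, 195.2, 164.7, 215.5] [[442.0, -319.0, 1.0], [465.0, -299.0, 23.0], [475.0, -283.0, 38.0]]
scene sleeve 0.5 [104.8, 205.1, 130.2, 222.0] [[467.0, -398.0, 0.0], [488.0, -380.0, 23.0], [499.0, -365.0, 38.0]]
scene sleeve 0.45 [427.4, 200.2, 467.2, 231.0] [[436.0, 370.0, 1.0], [483.0, 408.0, 14.0], [519.0, 453.0, 24.0]]
scene steel_reel 0.62 [368.0, 173.9, 396.7, 211.1] [[401.0, 230.0, 4.0], [440.0, 256.0, 47.0], [459.0, 287.0, 52.0]]
scene bangle 0.67 [125.1, 246.3, 162.4, 277.5] [[578.0, -330.0, 1.0], [612.0, -297.0, 17.0], [647.0, -262.0, 25.0]]
scene pulley 0.92 [426.4, 199.8, 470.4, 231.5] [[436.0, 371.0, 1.0], [483.0, 410.0, 14.0], [519.0, 455.0, 24.0]]
top reel 0.94 [161.2, 170.5, 191.2, 198.9] [[586.0, 209.0, 2.0], [614.0, 238.0, 49.0], [644.0, 267.0, 54.0]]
top dereeler 0.97 [252.6, 160.9, 334.6, 250.2] [[476.0, -115.0, 8.0],
[... 713 characters left out ...]
 454.0, 26.0]]
{'time': 0.7, 'joint_pos': array([ 7.18840138e+01,  7.47159196e+00,  8.52681342e+01,  1.39179301e-03,
        8.72618794e+01, -4.89233677e+00]), 'qd': array([-0.00805523,  0.06614313, -0.00467282, -0.0446511 ,  0.01704788,
        0.01198507]), 'joint_efforts': array([-8.46046782e-05, -5.69157422e+01, -5.00747430e+01, -2.83139707e-04,
        1.30102919e-03,  5.38048744e-05]), 'tool_pos': array([137.21319124, 584.09758101, 231.28457211]), 'tcp_rot': array([-1.79998519e+02, -1.52206401e-03,  1.66776284e+02]), 'ft_force': array([ 0.53424423, -0.01253218, -0.6396027 ]), 'wrist_torque': array([0.01707072, 0.01526033, 0.01830858]), 'grip_force': 0.0, 'finger_gap': 85.3910896527824}
```

View pics/top.png

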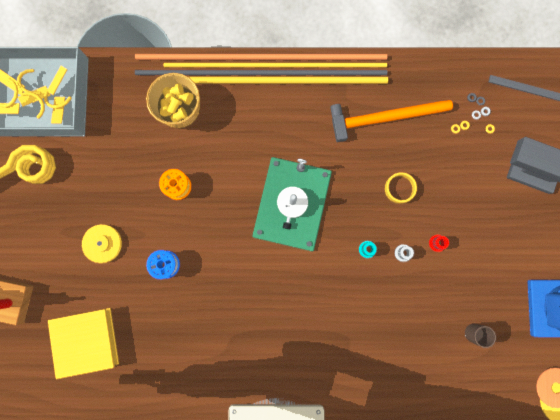

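View pics/a.png

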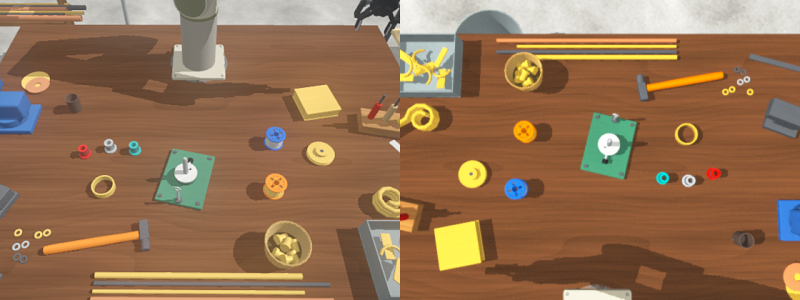

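The orange reel is at about (174,184), the dereeler spindle at (292,203) and the steel sleeve is the middle one at (404,252), between the turquoise and red look-alikes. Next I'll fit precise centres.

```bash
cat >> h.py <<'E'
def circ(P):
    c,rad=cv2.minEnclosingCircle(P[:,:2].astype(np.float32)); return np.round(c,1),round(rad,1)
def zsel(X,cx,cy,rad,z0,z1):
    m=(np.hypot(X[...,0]-cx,X[...,1]-cy)<rad)&(X[...,2]>z0)&(X[...,2]<z1); return X[m]
E
python3 - <<'E'
from h import *
for n in("top","scene"):
    X=cloud(r.snapshot(n))
    for nm,a in(("reel",(614,238,50,44,60)),("sleeve",(455,-297,25,30,45)),("tip",(572,-36,30,80,130)),("ttable",(572,-36,45,34,44)),("post",(650,-50,60,60,130)),("plate",(572,-36,140,8,16))):
        P=zsel(X,*a); print(n,nm,len(P),circ(P) if len(P) else '',np.round(P.mean(0),1),P[:,2].max() if len(P) else '')
E
```

```text
top reel 523 (array([615.8, 239.6]), 33.2) [615.8 239.5  50.4] 55.827902499991325
top sleeve 105 (array([ 456.7, -298.9]), 16.1) [ 456.3 -298.8   35.6] 41.46542989658784
top tip 53 (array([573.2, -36.2]), 7.8) [571.4 -36.  107.5] 118.37396776398225
top ttable 659 (array([573.5, -36.5]), 36.0) [572.7 -36.2  38.4] 43.94078685421174
top post 37 (array([658.5, -55.7]), 10.4) [658.1 -55.7  84.3] 97.00714088357401
top plate 4030 (array([573.4, -36.7]), 122.1) [570.9 -35.6  12.3] 15.998073425092588
scene reel 561 (array([616.4, 236.9]), 33.4) [616.8 236.8  49.7] 54.4834241659768
scene sleeve 97 (array([ 456.3, -302. ]), 15.8) [ 458.1 -301.6   35.1] 40.01276498468531
scene tip 91 (array([575.7, -37.7]), 8.3) [577.9 -38.2 100.9] 117.88533996789391
scene ttable 587 (array([574.8, -38.4]), 36.7) [578.1 -38.3  38.2] 43.618654998377515
scene post 55 (array([659.6, -58. ]), 9.5) [660.5 -58.4  82.3] 96.92525397920771
scene plate 3781 (array([574.9, -38.4]), 122.3) [583.8 -38.2  12.1] 15.981731942796575
```

```bash
python3 -m jog '[-0.068,-0.028,0,0,0,-0.029, -0.136,-0.057,0,0,0,-0.058, -0.204,-0.085,0,0,0,-0.087, -0.273,-0.114,0,0,0,-0.116, -0.341,-0.142,0,0,0,-0.145, -0.409,-0.170,0,0,0,-0.174, -0.477,-0.199,0,0,0,-0.203, -0.545,-0.227,0,0,0,-0.231]'
python3 - <<'E'
from h import *
s=r.sense();print(s["time"],s["tool_pos"],s["tcp_rot"],s["joint_pos"])
E
```

```text
time: 1.8
tool_pos: [544.1, 289.9, 231.6]
tcp_rot: [180.0, 0.0, -179.9]
ft_force: [0.1, 1.3, 0.7]
finger_gap: 85.3
grip_force: 0.0
1.8 [544.11706998 289.94390735 231.57807389] [ 1.79976230e+02  3.15598518e-02 -1.79937726e+02] [ 2.32827499e+01  9.97183199e+00  8.24829413e+01  9.41006554e-03
  8.75068517e+01 -6.67799371e+01]
```

```bash
python3 -m jog '[-0.036,-0.026,0,0,0,0, -0.072,-0.052,0,0,0,0, -0.072,-0.052,0,0,0,0]'
python3 - <<'E'
from h import *
p=r.snapshot("wrist");save(p,"w1.png");X=cloud(p)
P=zsel(X,616,238,50,44,60);print(circ(P),P.mean(0),len(P))
print(np.nanmin(X.reshape(-1,3),0),np.nanmax(X.reshape(-1,3),0))
np.save("w1.npy",X)
E
```

```text
time: 2.17
tool_pos: [616.6, 236.6, 230.6]
tcp_rot: [-180.0, -0.0, 179.8]
ft_force: [-0.3, -0.1, -0.1]
finger_gap: 85.1
grip_force: 0.0
(array([617.8, 238.8]), 32.9) [617.00957551 238.66922999  50.41104246] 2065
[  420.684196   -1096.06110154  -664.14101055] [1758.53499739 1025.0464111   331.43756461]
```

View pics/w1.png

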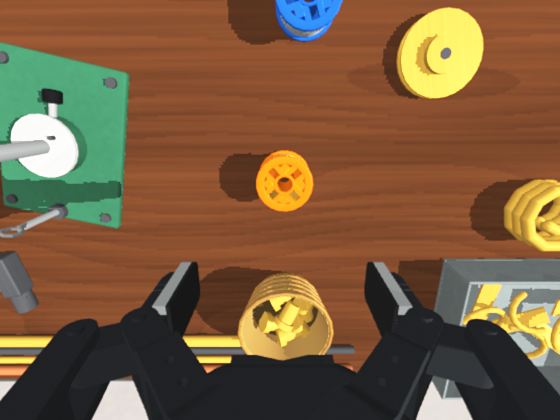

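The wrist view shows the reel at (285,181) with diagonal windows, and the driver pin as a dark spot at about (51,138) on the turntable. I'll measure both angles.

```bash
python3 - <<'E'
from h import *
p=r.snapshot("wrist");X=cloud(p);im=p["pixels"].astype(float)
# raycast pixels onto plane z
def plane(z0):
    K=p["K"];R=cv2.Rodrigues(np.array(p["rvec"],float))[0];t=np.array(p["tvec"],float).ravel()
    v,u=np.mgrid[0:420,0:560]
    d=np.stack([(u-K[0,2])/K[0,0],(v-K[1,2])/K[1,1],np.ones(u.shape)],-1)@R
    C=-R.T@t; return C+d*((z0-C[2])/d[...,2])[...,None]
c=np.array([617.3,238.7]);Q=plane(50)[...,:2]-c
rr=np.hypot(Q[...,0],Q[...,1]);th=np.degrees(np.arctan2(Q[...,1],Q[...,0]))
m=(rr>13.5)&(rr<22.5)
best=[]
lum=im.sum(-1)
for dz,f in(("lum",lum),("depth",np.nan_to_num(X[...,2]))):
    a=np.exp(1j*np.radians(4*th[m]));w=f[m].max()-f[m]; w=w-np.median(w); 
    print(dz,np.degrees(np.angle((w*a).sum()))/4)
    h=[(b,round(float(f[m&(abs((th-b+45)%90-45)<5)].mean()),1)) for b in range(-45,45,5)];print(h)
# pin
P=zsel(X,574,-37.5,45,34,44);c2,rd=circ(P);print("tt",c2,rd)
m=(np.hypot(X[...,0]-574,X[...,1]+37.5)<32)&(X[...,2]>30)&(X[...,2]<60)&(lum<250)
v,u=np.nonzero(m);print([(a,b,np.round(X[b,a]).tolist(),int(lum[b,a])) for a,b in zip(u,v)][:60])
save(p,"w2.png",(0,80,140,240),5)
E
```

```text
lum 42.53486157081131
[(-45, 361.4), (-40, 379.2), (-35, 422.0), (-30, 453.1), (-25, 459.8), (-20, 456.4), (-15, 459.0), (-10, 465.3), (-5, 465.3), (0, 464.0), (5, 461.0), (10, 457.6), (15, 458.9), (20, 461.2), (25, 451.9), (30, 421.5), (35, 380.7), (40, 362.0)]
depth 42.184062389586266
[(-45, 18.4), (-40, 22.3), (-35, 37.3), (-30, 49.6), (-25, 49.7), (-20, 46.8), (-15, 46.8), (-10, 49.7), (-5, 50.4), (0, 49.8), (5, 47.7), (10, 46.2), (15, 48.2), (20, 50.4), (25, 48.0), (30, 35.6), (35, 20.7), (40, 17.1)]
tt [575.7 -37. ] 36.7
[(np.int64(51), np.int64(138), [565.0, -20.0, 43.0], 247), (np.int64(52), np.int64(138), [565.0, -19.0, 43.0], 232), (np.int64(52), np.int64(139), [566.0, -20.0, 42.0], 248)]
```

View pics/w2.png

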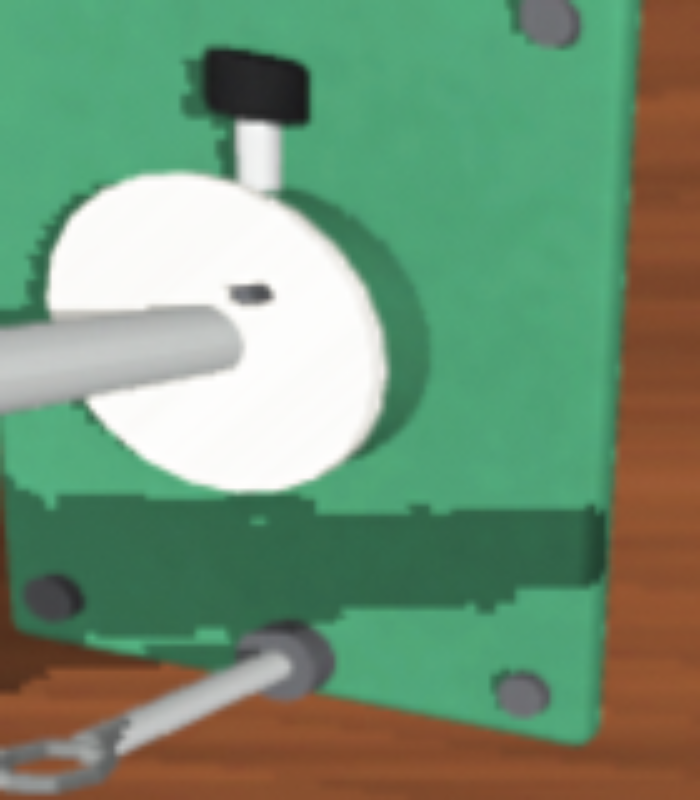

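```bash
python3 -m jog '[0,0.002,0.05,0,0,0, 0,0.002,0.1,0,0,0, 0,0.002,0.15,0,0,0, 0,0.002,0.185,0,0,0, 0,0.002,0.209,0,0,0, 0,0.002,0.209,0,0,0, 0,0.002,0.209,0,0,0]'
python3 - <<'E'
from h import *
print(r.pinch_z)
p=r.snapshot("wrist");X=cloud(p);save(p,"w3.png")
P=zsel(X,617,238,45,44,60);print(circ(P),P.mean(0),len(P))
E
```

```text
time: 3.15
tool_pos: [614.9, 242.3, 23.9]
tcp_rot: [180.0, 0.1, -179.9]
ft_force: [-0.0, -0.4, 0.9]
finger_gap: 84.9
grip_force: 0.0
18.700000000000003
(array([615.5, 232.5]), 39.2) [615.2369246  236.39914875  50.33506882] 12192
```

View pics/w3.png

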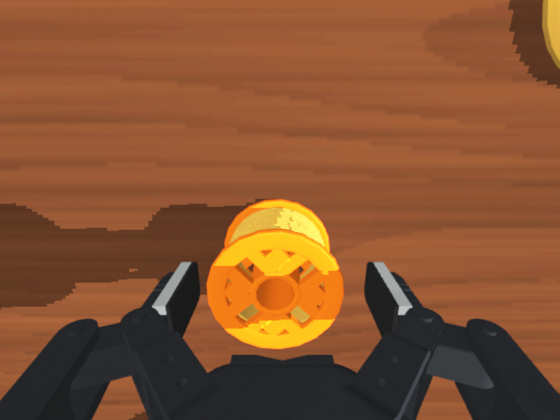

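```bash
cat >> h.py <<'E'
def reelc(p,z0,c):
    X=cloud(p);m=(abs(X[...,2]-z0)<4)&(np.hypot(X[...,0]-c[0],X[...,1]-c[1])<45)
    i=p["pixels"].astype(int);m&=(i[...,0]-i[...,2]>80)
    return circ(X[m]),m.sum()
E
python3 -m jog '[-0.0015,-0.003,0.0,0,0,0, -0.0015,-0.003,0.001,0,0,0]'
python3 - <<'E'
from h import *
print(reelc(r.snapshot("wrist"),50,(616,238)),r.sense()["tool_pos"])
E
```

```text
time: 3.45
tool_pos: [617.0, 238.3, 22.6]
tcp_rot: [180.0, 0.1, 180.0]
ft_force: [0.5, 0.8, -0.1]
finger_gap: 85.3
grip_force: 0.0
((array([619.4, 243.9]), 38.2), np.int64(11607)) [616.60169485 238.25041225  21.94606203]
```

```bash
python3 -m jog '[0,0,0,0,0,0, 0,0,0,0,0,0, 0,0,0,0,0,0, 0,0,0,0,0,0, 0,0,0,0,0,0]' -1 60
python3 -m jog '[0,0,-0.02,0,0,0, 0,0,-0.06,0,0,0, 0,0,-0.11,0,0,0, 0,0,-0.15,0,0,0, 0,0,-0.15,0,0,0, 0,0,-0.15,0,0,0]'
python3 - <<'E'
from h import *
s=r.sense();print(s["tool_pos"])
p=r.snapshot("wrist");save(p,"w4.png");X=cloud(p)
i=p["pixels"].astype(int);m=(np.hypot(X[...,0]-616,X[...,1]-238)<34)&(i[...,0]-i[...,2]>80)&(X[...,2]>150)
P=X[m];z=np.median(P[:,2]);print(z,m.sum());P=P[abs(P[:,2]-z)<5];print(circ(P),np.percentile(P,[1,99],axis=0))
A=np.c_[P[:,:2]-P[:,:2].mean(0),np.ones(len(P))];print(np.linalg.lstsq(A,P[:,2],rcond=None)[0])
E
```

```text
time: 4.12
tool_pos: [616.2, 238.5, 22.2]
tcp_rot: [180.0, 0.0, -180.0]
ft_force: [-3.3, -0.8, 6.8]
finger_gap: 63.3
grip_force: 64.4
time: 4.88
tool_pos: [615.4, 238.2, 170.3]
tcp_rot: [-180.0, -0.1, -180.0]
ft_force: [-0.0, -0.4, -5.8]
finger_gap: 63.0
grip_force: 66.9
[615.42212017 238.15154761 170.34823025]
198.15220853805764 15863
(array([616.9, 238. ]), 33.3) [[585.27213736 207.73487401 193.98033143]
 [646.80485207 268.14541049 199.94897002]]
[-3.19895120e-03  6.81104232e-05  1.98290367e+02]
```

View pics/w4.png

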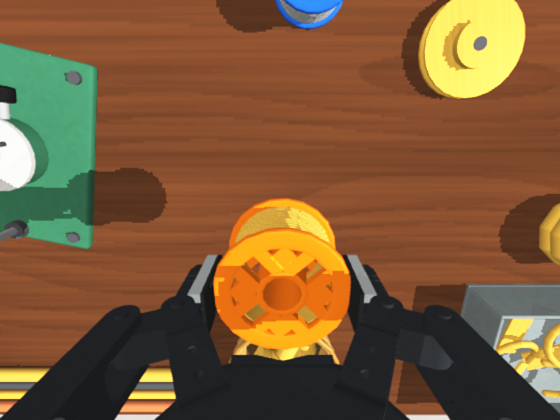

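```bash
python3 -m jog '[0.008,-0.045,0,0,0,0.05, 0.016,-0.1,0,0,0,0.1, 0.024,-0.155,0,0,0,0.15, 0.033,-0.21,0,0,0,0.2, 0.039,-0.255,0,0,0,0.244, 0.041,-0.275,0,0,0,0.244, 0.041,-0.275,0,0,0,0.244, 0.041,-0.275,0,0,0,0.244]'
python3 - <<'E'
from h import *
s=r.sense();print(s["tool_pos"],s["tcp_rot"],s["joint_pos"],s["ft_force"])
for n in("top","scene"):
    p=r.snapshot(n);X=cloud(p);i=p["pixels"].astype(int)
    P=X[(np.hypot(X[...,0]-574,X[...,1]+37)<50)&(i[...,0]-i[...,2]>80)];print(n,len(P),np.round(P.mean(0),1) if len(P) else '',np.percentile(P,[2,98],axis=0) if len(P) else '')
    if n=="scene": save(p,"s5.png",(200,100,380,280),3)
p=r.snapshot("wrist");X=cloud(p);i=p["pixels"].astype(int)
m=(np.hypot(X[...,0]-574,X[...,1]+37)<36)&(i[...,0]-i[...,2]>80)&(X[...,2]>150)
P=X[m];z=np.median(P[:,2]);P=P[abs(P[:,2]-z)<5];print(z,circ(P))
E
```

```text
time: 5.92
tool_pos: [574.8, -35.6, 170.3]
tcp_rot: [180.0, -0.1, 166.1]
ft_force: [-0.6, 0.2, -3.1]
finger_gap: 63.3
grip_force: 67.3
[574.77898039 -35.59332276 170.34474845] [ 1.79970873e+02 -9.50893037e-02  1.66077783e+02] [-8.66826868e+00  5.90273349e+00  9.33841159e+01  3.82026452e-02
  8.08051752e+01 -8.47521618e+01] [-0.64236303  0.22462091 -3.09111295]
top 234 [550.9 -29.9 186. ] [[537.76298973 -60.0432      39.2801717 ]
 [570.30808062  -3.61645392 307.11592973]]
scene 1009 [585.4 -38.  184.8] [[550.70389199 -66.02471986 151.17729412]
 [606.3225672   -9.76242656 200.69419409]]
198.63024351014616 (array([576.8, -35.6]), 33.2)
```

```bash
python3 -m jog '[0,-0.001,0.02,0,0,0, 0,-0.001,0.035,0,0,0, 0,-0.001,0.042,0,0,0, 0,-0.001,0.047,0,0,0, 0,-0.001,0.052,0,0,0]'
```

```text
time: 6.7
tool_pos: [575.0, -37.6, 119.3]
tcp_rot: [180.0, 0.0, 166.0]
ft_force: [-0.3, -0.2, -2.1]
finger_gap: 63.1
grip_force: 67.3
```

```bash
python3 - <<'E'
from h import *
s=r.sense();print(s["tool_pos"],s["ft_force"],s["wrist_torque"])
p=r.snapshot("wrist");save(p,"w6.png",(180,180,380,380),3)
E
```

```text
[575.04754632 -37.58475434 119.31859779] [-0.28486368 -0.24841682 -2.12092977] [0.12347237 0.18871295 0.02993392]
```

View pics/w6.png

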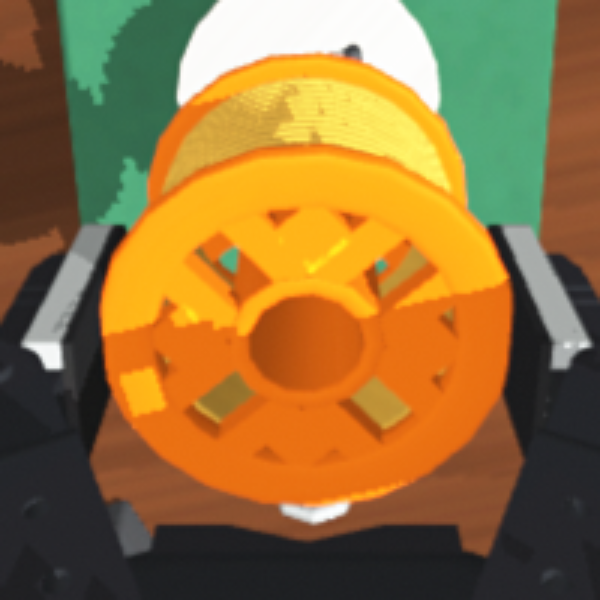

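The reel hangs level with the spindle tip inside its bore and no lateral force. The pin shows at the back edge, at about (350,48) in the crop. I'll keep descending.

```bash
python3 -m jog '[0,0,0.015,0,0,0, 0,0,0.03,0,0,0, 0,0,0.042,0,0,0, 0,0,0.048,0,0,0, 0,0,0.05,0,0,0]'; python3 -c "
from h import *
s=r.sense();print(s['tool_pos'],s['ft_force'],s['wrist_torque'])"
```

```text
time: 7.38
tool_pos: [574.5, -37.5, 68.7]
tcp_rot: [-180.0, -0.1, 166.0]
ft_force: [-3.2, 2.1, -0.2]
finger_gap: 62.8
grip_force: 67.5
[574.46168095 -37.5372547   68.65474742] [-3.19122718  2.09241403 -0.18240063] [0.32846274 0.62621191 0.01450855]
```

```bash
python3 -m jog '[0,0,0.002,0,0,0, 0,0,0.004,0,0,0, 0,0,0.005,0,0,0]'
```

```text
time: 7.75
tool_pos: [574.6, -37.4, 64.7]
tcp_rot: [180.0, -0.0, 166.0]
ft_force: [-6.2, 1.6, 0.0]
finger_gap: 63.4
grip_force: 67.6
```

```bash
python3 -m jog '[0.0003,0,0.002,0,0,0, 0.0003,0,0.004,0,0,0, 0.0003,0,0.005,0,0,0, 0.0003,0,0.005,0,0,0]'
```

```text
time: 8.25
tool_pos: [574.5, -37.5, 60.7]
tcp_rot: [-180.0, -0.0, 166.0]
ft_force: [-9.9, 1.6, 8.1]
finger_gap: 63.1
grip_force: 68.0
```

```bash
python3 -m jog '[0.0008,0,0.001,0,0,0, 0.0008,0,0.0015,0,0,0]'; python3 -m jog '[0,0,0,0,0,0, 0,0,0,0,0,0, 0,0,0,0,0,0, 0,0,0,0,0,0]' 1; python3 - <<'E'
from h import *
p=r.snapshot("wrist");X=cloud(p);i=p["pixels"].astype(int)
m=(np.hypot(X[...,0]-575,X[...,1]+37)<36)&(i[...,0]-i[...,2]>80)&(X[...,2]>75)
P=X[m];z=np.median(P[:,2]);P=P[abs(P[:,2]-z)<5];print(z,circ(P))
A=np.c_[P[:,:2]-P[:,:2].mean(0),np.ones(len(P))];print(np.linalg.lstsq(A,P[:,2],rcond=None)[0])
E
```

```text
time: 8.5
tool_pos: [574.3, -37.4, 60.3]
tcp_rot: [-180.0, 0.1, 166.0]
ft_force: [-13.8, 2.3, 18.5]
finger_gap: 62.9
grip_force: 68.7
time: 9.0
tool_pos: [573.9, -37.4, 57.8]
tcp_rot: [-180.0, 0.0, 166.0]
ft_force: [0.1, -0.4, 0.6]
finger_gap: 85.4
grip_force: 0.0
88.41397188349268 (array([575. , -37.8]), 33.2)
[1.08067177e-03 8.96343805e-04 8.82908350e+01]
```

Reel top measures z=88.3 and level, so it is fully home. Next: the steel sleeve, approached at yaw 90 so the fingers avoid its neighbours.

```bash
python3 -m jog '[0,0,-0.02,0,0,0, 0,0,-0.06,0,0,0, 0,0,-0.11,0,0,0, 0,0,-0.15,0,0,0, 0,0,-0.17,0,0,0]'; python3 -m jog '[0.006,-0.035,0,0,0,0.166, 0.0125,-0.071,0,0,0,0.332, 0.019,-0.106,0,0,0,0.498, 0.025,-0.142,0,0,0,0.664, 0.031,-0.177,0,0,0,0.83, 0.038,-0.213,0,0,0,0.996, 0.044,-0.25,0,0,0,1.162, 0.05,-0.284,0,0,0,1.326]';python3 -m jog '[0,0,0,0,0,0, 0,0,0,0,0,0]'
python3 - <<'E'
from h import *
print(r.sense()["tool_pos"],r.sense()["joint_pos"])
p=r.snapshot("wrist");save(p,"w7.png");X=cloud(p)
P=zsel(X,456.5,-299.5,26,31,42);print(circ(P),P.mean(0),len(P))
P=zsel(X,575,-37,35,83,95);print("reel",len(P),P.mean(0) if len(P) else '')
E
```

```text
time: 9.68
tool_pos: [575.2, -37.6, 232.3]
tcp_rot: [180.0, 0.3, 166.0]
ft_force: [0.3, 0.2, 0.5]
finger_gap: 85.5
grip_force: 0.0
time: 10.68
tool_pos: [455.7, -301.7, 227.3]
tcp_rot: [-179.9, -0.0, 89.7]
ft_force: [1.1, -0.3, -0.4]
finger_gap: 85.7
grip_force: 0.0
time: 10.92
tool_pos: [456.7, -300.4, 227.4]
tcp_rot: [-180.0, -0.1, 90.1]
ft_force: [-0.8, 0.1, 0.5]
finger_gap: 85.1
grip_force: 0.0
[ 456.65937233 -300.37701682  227.43236689] [-3.87279471e+01 -6.42734010e-01  9.41088191e+01  2.59609221e-02
  8.65886819e+01 -3.88762410e+01]
(array([ 457.9, -300.1]), 15.3) [ 458.05509141 -299.86125827   36.4163359 ] 354
reel 0
```

View pics/w7.png

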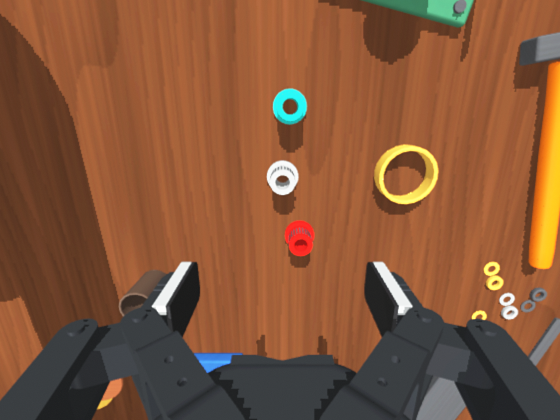

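The steel sleeve is at (283,178), with the turquoise one at (290,106) and the red one at (300,238). The fingers will close across them, so I can descend.

```bash
python3 -m jog '[0,0,0.05,0,0,0, 0,0,0.1,0,0,0, 0,0,0.15,0,0,0, 0,0,0.19,0,0,0, 0,0.001,0.21,0,0,0, 0,0.001,0.217,0,0,0, 0,0.001,0.217,0,0,0, 0,0.001,0.217,0,0,0]'
python3 - <<'E'
from h import *
print(r.sense()["tool_pos"])
p=r.snapshot("wrist");save(p,"w8.png",(140,120,420,400),2);X=cloud(p)
P=zsel(X,457.5,-299.5,22,31,42);print(circ(P),P.mean(0),len(P))
E
```

```text
time: 11.98
tool_pos: [459.0, -301.8, 12.7]
tcp_rot: [179.9, 0.1, 90.1]
ft_force: [-0.1, -0.3, 1.0]
finger_gap: 85.5
grip_force: 0.0
[ 458.99132573 -301.80429819   12.66648826]
(array([ 458. , -300.1]), 15.6) [ 458.08174788 -298.93732426   35.9229508 ] 2308
```

View pics/w8.png

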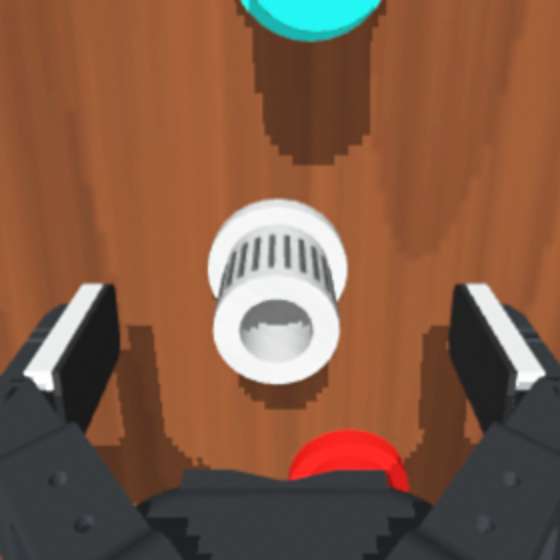

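```bash
python3 -m jog '[0.002,-0.001,0,0,0,0, 0.002,-0.001,0,0,0,0]'; python3 -m jog '[0,0,0,0,0,0, 0,0,0,0,0,0, 0,0,0,0,0,0, 0,0,0,0,0,0, 0,0,0,0,0,0, 0,0,0,0,0,0]' -1 50; python3 - <<'E'
from h import *
s=r.sense();print(s["tool_pos"],s["finger_gap"])
p=r.snapshot("wrist");X=cloud(p)
P=zsel(X,457.5,-299.5,20,33,39);print(circ(P),P.mean(0),len(P))
E
```

```text
time: 12.28
tool_pos: [456.9, -298.9, 11.3]
tcp_rot: [180.0, 0.0, 90.1]
ft_force: [-0.1, -0.7, -0.3]
finger_gap: 85.4
grip_force: 0.0
time: 13.02
tool_pos: [456.9, -299.1, 11.0]
tcp_rot: [180.0, 0.0, 90.1]
ft_force: [1.0, -0.0, 3.3]
finger_gap: 28.9
grip_force: 49.6
[ 456.90108182 -299.06575218   11.00203005] 28.895475758146436
(array([ 457.5, -298.5]), 19.4) [ 457.82042454 -299.04947414   36.34425591] 2205
```

```bash
python3 -m jog '[0,0,-0.02,0,0,0, 0,0,-0.06,0,0,0, 0,0,-0.11,0,0,0, 0,0,-0.15,0,0,0, 0,0,-0.15,0,0,0]'; python3 -m jog '[0.035,0.016,0,0,0,0, 0.085,0.038,0,0,0,0, 0.135,0.06,0,0,0,0, 0.185,0.083,0,0,0,0, 0.23,0.103,0,0,0,0, 0.252,0.113,0,0,0,0, 0.262,0.117,0,0,0,0, 0.262,0.117,0,0,0,0]';python3 -m jog '[0,0,0,0,0,0, 0,0,0,0,0,0]'; python3 - <<'E'
from h import *
s=r.sense();print(s["tool_pos"],s["finger_gap"],s["ft_force"])
p=r.snapshot("wrist");save(p,"w9.png",(140,120,420,400),2);X=cloud(p)
P=zsel(X,574.5,-37.5,22,180,192);print(circ(P),P.mean(0),len(P))
P=zsel(X,574.5,-37.5,40,84,93);print('reel',circ(P),len(P))
for n in ("top","scene"):
  X=cloud(r.snapshot(n))
  P=zsel(X,574.5,-37.5,22,145,188);print(n,len(P),np.percentile(P,[2,50,98],axis=0).round(1).tolist() if len(P) else '')
E
```

```text
time: 13.7
tool_pos: [458.7, -300.4, 164.8]
tcp_rot: [179.7, 0.2, 90.1]
ft_force: [-0.2, 0.0, -1.5]
finger_gap: 28.7
grip_force: 49.6
time: 14.7
tool_pos: [572.8, -36.7, 159.5]
tcp_rot: [-179.9, -0.0, 90.1]
ft_force: [-0.4, -0.4, -1.4]
finger_gap: 28.3
grip_force: 49.5
time: 14.95
tool_pos: [573.2, -37.8, 160.8]
tcp_rot: [-180.0, 0.0, 90.0]
ft_force: [0.1, -0.3, -1.0]
finger_gap: 28.5
grip_force: 49.5
[573.19900486 -37.84076875 160.7564492 ] 28.47764136869016 [ 0.09108241 -0.33847081 -0.95326771]
(array([574.5, -34.4]), 20.7) [574.32913939 -36.61658731 185.66187014] 2854
reel (array([575.1, -37.4]), 32.7) 3088
top 0 
scene 109 [[564.7, -58.6, 150.6], [582.5, -28.6, 155.9], [593.8, -20.8, 186.1]]
```

View pics/w9.png

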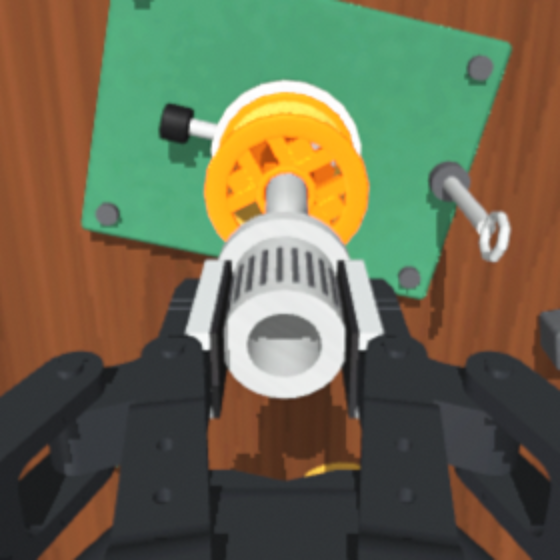

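The sleeve is held straight with the spindle lined up behind it, at about (287,195) against the sleeve bore at (285,340). Now I'll lower it.

```bash
python3 -m jog '[0,0.0008,0.015,0,0,0, 0,0.0008,0.028,0,0,0, 0,0.0008,0.034,0,0,0, 0,0.0008,0.038,0,0,0, 0,0.0008,0.042,0,0,0, 0,0.0008,0.045,0,0,0]'
```

```text
time: 15.85
tool_pos: [574.5, -36.8, 115.8]
tcp_rot: [180.0, 0.0, 90.1]
ft_force: [-0.7, 0.3, -1.1]
finger_gap: 28.5
grip_force: 49.5
```

```bash
python3 -m jog '[0,0,0.004,0,0,0, 0,0,0.008,0,0,0, 0,0,0.011,0,0,0, 0,0,0.0135,0,0,0, 0,0,0.015,0,0,0]'; python3 -m jog '[0,0,0.0015,0,0,0, 0,0,0.0015,0,0,0]'
```

```text
time: 16.48
tool_pos: [574.2, -36.7, 100.6]
tcp_rot: [-180.0, -0.0, 90.1]
ft_force: [-0.3, 0.7, -0.3]
finger_gap: 28.9
grip_force: 49.6
time: 16.73
tool_pos: [574.2, -36.7, 99.2]
tcp_rot: [-180.0, -0.0, 90.1]
ft_force: [0.2, 1.2, -2.4]
finger_gap: 28.4
grip_force: 49.5
```

```bash
python3 -m jog '[0,0,0.0006,0,0,0, 0,0,0.001,0,0,0, 0,0,0.001,0,0,0]'
```

```text
time: 17.1
tool_pos: [574.3, -36.8, 99.0]
tcp_rot: [180.0, 0.0, 90.1]
ft_force: [-4.0, 1.4, 4.4]
finger_gap: 28.5
grip_force: 50.2
```

```bash
python3 -m jog '[0,0,0,0,0,0, 0,0,0,0,0,0, 0,0,0,0,0,0, 0,0,0,0,0,0]' 0.3; python3 -m jog '[0,0,-0.02,0,0,0, 0,0,-0.06,0,0,0, 0,0,-0.11,0,0,0, -0.02,0,-0.13,0,0,0, -0.04,0,-0.13,0,0,0, -0.04,0,-0.13,0,0,0]'; python3 - <<'E'
from h import *
p=r.snapshot("wrist");save(p,"w10.png",(100,60,460,360),2);X=cloud(p)
P=zsel(X,574.5,-37.5,18,115,132);print("sleeve top",circ(P),np.median(P,0),len(P))
P=zsel(X,574.5,-37.5,36,84,93);m=np.hypot(P[:,0]-575,P[:,1]+37)>24;P=P[m];print('reel',circ(P),len(P))
A=np.c_[P[:,:2]-P[:,:2].mean(0),np.ones(len(P))];print(np.linalg.lstsq(A,P[:,2],rcond=None)[0],np.median(P[:,2]))
E
```

```text
time: 17.6
tool_pos: [574.3, -36.8, 98.2]
tcp_rot: [-180.0, 0.0, 90.1]
ft_force: [0.2, -0.8, -0.2]
finger_gap: 55.1
grip_force: 0.0
time: 18.35
tool_pos: [573.4, -78.7, 226.7]
tcp_rot: [-179.9, -0.0, 89.9]
ft_force: [-0.8, 0.2, -0.4]
finger_gap: 55.9
grip_force: 0.0
sleeve top (array([575.2, -37.8]), 15.4) [575.50210632 -37.46794664 124.47682804] 812
reel (array([575. , -37.8]), 32.8) 1622
[3.20306478e-04 9.96982999e-04 8.86009809e+01] 88.64547659547095
```

View pics/w10.png

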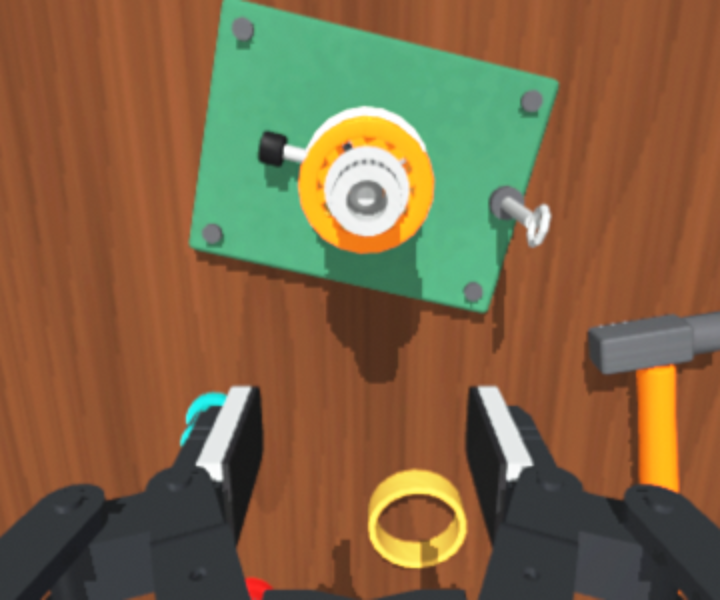

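The reel is flat and home at about (366,180), and the sleeve sits on it with the spindle tip inside at (366,198). The sleeve top is at z=124.5 (124 expected), and the robot is clear.

```bash
python3 -c "
from bench import r
print(r.hand_in())"
```

```text
the job is handed in; nothing more can be done
None
```

The orange reel is home, flat on the turntable over the driver pin, the steel sleeve rests on it collar down, nothing else on the bench was touched, and I handed the job in at about 18 s of the 72 s allowed; the hand-in gave no verdict.

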